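# Bar on the sensor rig, three clicks, and hold

### The arm

A 6-joint arm with a two-finger parallel gripper is mounted at the origin on the work surface. World frame = base frame: x ahead of the robot, y to its left, z up, the work surface at z = 0. Lengths are in m, angles in rad, forces in N, time in s.
With the tool pointing down it reaches from about 0.3 to 0.775 m from the base axis. Payload 14.6 kg.
Tool frame: the origin (TCP) lies at the very end of the fingers, on their centre line; the grasp point (between the pads) lies 19 mm behind it; z points along the fingers, y is the line along which they close (so a half turn about z gives the same grasp; the last joint's range is limited). The gripper opens to 94 mm and grips with 3 to 60 N. Pads are 16 mm wide; open, the fingers measure 119 mm over their backs; the gripper's body (75 mm by 177 mm) begins 78 mm behind the grasp point.
Start: joints at [1.19, 0.3, 1.521, -0, 1.321, -0.067], TCP at [0.17, 0.523, 0.205] pointing down, gripper open.
Joint ranges: [-3.03, 3.03], [-0.79, 2.21], [0.23, 2.52], [-1.04, 4.18], [0, 3.07], [-2.55, 2.55]. Speed limits (rad/s): [2.22, 2.22, 2.57, 3.14, 3.14, 3.14].

### API

Orientations are given as [roll, pitch, yaw] about the fixed x, y, z axes, in that order (R = Rz(yaw) Ry(pitch) Rx(roll)).
In Python, from station import * gives the robot as it stands.
- The arm moves only by the tool jog_arm, never from a script. Its argument "rows" is a list of rows, each a list of 3 entries, a list of its own where there are three numbers: the shift along the tool's x, y, z in m, then the turn about the tool's z in degrees, then the finger opening in m, from 0 to 0.094. A call has 1 to 12 rows; each row shifts and turns the commanded pose from where the row before left it, along the tool's axes as they then stand; what a row does not reach is not made up. A row lasts 1/12 s, in which the tool goes at most 41.7 mm and 7.16 degrees, less where a joint would pass 70% of its speed; a pose out of reach is approached as far as the arm can. A call is refused whole if a number of a shift passes 0.0417 or a number of a turn 7.16, either way. A call with a gripper value outside its range is refused whole. The fingers move at their own pace and stop on an object; "squeeze" is the grip in N (left out, the last holds). Time passes only in rows, so rows that do not move let the fingers close. It gives the time, the measured TCP pose, the force, the opening and the grip force at its end, in the units of the state.
- get_obs(): the state, without advancing time (a new reading comes with each control period).
- camera(name): name is "scene" or "side" or "wrist"; returns a dict with "image" (480x640x3 uint8, red, green, blue), "range_z" (480x640 float32, m along the optical axis (not along the pixel's ray), 0 where there is no reading), "K" (3x3 intrinsics, pixels), "world_from_camera" (4x4, takes a point from camera to world coordinates); the wrist camera has in their place "T_tool_cam" (4x4, takes a point from camera to tool coordinates, whose origin is the TCP and whose axes are the flange's). Camera axes: x right, y up, looking along -z (the intrinsics and any distortion apply to the point x, -y, -z); pixel columns grow to the right and rows downward; lengths in m; the calibration is good to about 2 mm. A picture is of the moment at which its call begins: read the wrist's pose just before it.
- hand_in(): hands the job in; it is judged then, once.
Trained networks look in a picture, given as the dict that the camera call returned (one of the last four; its "shot" number tells which), for a name from the list of things; names that differ only in an ending like _2 or _b are one class to them, and where a whole thing is asked for, a point or a joint stands for the part that bears it (a point fixed in the world has none). Each returns a list of dicts, best first, with "p" (0 to 1); they miss things now and then, are a little off and sometimes report something else, mostly with a low value. They report only what shows in the picture. A call takes as long as a camera call. They do not tell look-alikes from the thing itself.
- search_frame(label, picture): "at" ([column, row] as shares, 0 to 1, of the picture: columns of its width, rows of its height, amid what is visible of it).
- spot_point(label, picture): "at" ([column, row] as shares, 0 to 1, of the picture: columns of its width, rows of its height: a listed point, or the origin of a listed thing).
The state is a dict: "time_s": time; "qpos": joint angles; "joint_vel": joint speeds; "tau": joint torques, N m; "ee_pos": TCP position; "eef_rot": TCP orientation; "force": force on the tool from outside, world axes, zero at the start; "moment": the same for the moment, N m; "grip_width": finger opening in m; "grip_force": force on a finger pad.
Only numpy, scipy, OpenCV 4.12 (cv2) and the standard library are available. Lean on these libraries where they do the work, as an engineer would, in place of code of your own. Each camera call takes 0.05 s, during which the arm holds its last target. There are 200 camera calls.

### The job

Take the long steel target bar and lay it gently (no dropping) across the notches of the two supports of the sensor test rig, centred, and let go of it. Then swing the rig's ratchet lever forward from its rest, counterclockwise as seen from above, exactly three clicks, never going over a fourth, and finish while still holding it there, since it springs back if released. Leave all the other things on the plate where they are.

Things in the scene. Friction and masses are not known exactly. Their poses are not given: they have to be found in the camera images.
- bar: Target bar: plain steel, 170 long x 22 wide x 16 mm high, 0.3 to 0.6 kg, lying flat on the plate. Origin: centre of its underside; x along its length, z up. Either to the robot's left or right; a shorter, thicker steel block lies on the other side.
- bar_mid (a point): Centre of the target bar, 8 mm above its underside.
- rig: Sensor test rig, fixed to the plate: aluminium base 12 mm high, from x = -105 to +85 mm and y = +-85 mm about the origin, which lies on the plate. Two upright steel supports stand at x = +50, y = +-60 mm; the ratchet lever is on the -x side, on a grey housing 105 x 130 mm, 45 mm high.
- seat (a point): Midway between the two supports at the height of their notch floors (80 mm), axes as the rig's: the middle of the bar's underside belongs here, the bar along the rig's y, wide face down. Each support is 46 (x) x 14 (y) mm; its notch is open on top, 28 mm wide (x), 8 mm deep.
- sensor_top (a point): Top of the upright barrel sensor, 18 mm diameter, between the supports: 62 mm above the plate, raised by the lever 8 mm per rad, at most to 76 mm, never up to the bar.
- pivot (a point): Upright axis of the ratchet lever, at x = -35, y = 0 mm of the rig, at the height of the housing's top (45 mm). The hub's top is 76 mm above the plate.
- lever (a joint): Lever angle, rad: 0 at rest on its stop, growing counterclockwise from above, at most 1.65. At 0 the arm points 2.3 rad counterclockwise of the rig's x axis. A spring pulls it back with 5.5 N at the handle at 0, 7.5 N at 1.65; near each pin the push swells by 3 to 5 N, then drops to as far below the spring's pull (the click). No pin holds it: let go, it returns to 0.
- handle (a point): Grip point of the lever: an upright black round post, 16 mm diameter, at the end of the flat steel arm, 100 mm from the pivot axis, from 71 to 119 mm above the plate; this point is on its axis, 100 mm up. The post may turn between the fingers.
- sector: Steel sector on the housing, under the arm: five upright pins, 8 mm diameter, 0.30 rad apart on a radius of 55 mm about the pivot. Clamped at another angle each lot: 0.22 to 0.50 rad idle travel before the first pin. Origin on the pivot axis, x axis through the first pin, the rest follow counterclockwise.
- first_pin (a point): Top of the first pin, 58 mm above the plate. A spring pawl under the arm clicks over a pin when the arm's centreline passes it; after three clicks the arm stands in the gap between third and fourth pin.
- block: Short steel parallel block, 90 x 34 x 22 mm; bystander, leave it. Origin: underside centre.
- core_a: Upright ferrite core, a dark cylinder 24 mm diameter, 25 mm high, beyond the rig; bystander, leave it. Origin: underside centre.
- core_b: Another ferrite core of the same size, on the robot's side of the rig; bystander, leave it. Origin: underside centre.
- cap: Lens cap, flat disc 52 mm diameter, 14 mm high; bystander, leave it. Origin: underside centre.
- gauge_base: Brass height gauge base, 80 mm diameter, 50 mm high; bystander, leave it. Origin: underside centre.
- stylus: Probe stylus lying down, about 90 mm long, 10 mm high; bystander, leave it. Origin: underside centre.
Things that resemble listed ones, but are neither listed nor needed, are in the scene too. Leave any black or brown look-alike of the bar alone.

How it is judged:
On the way, in this order (a step that is already met when the one before it is completed fails the run):
1. the bar lies across both supports in the notches, let go and at rest, the lever not yet past its first click (x of bar_mid in the frame of seat between -0.006 and 0.006 m and y of bar_mid in the frame of seat between -0.015 and 0.015 m and z of bar_mid in the frame of seat between 0.005 and 0.011 m and angle between the x axis of bar and the y axis of rig, either way round below 0.08 rad and angle between bar's own z axis and vertical below 0.1 rad and linear speed of bar below 0.03 m/s and contact force between each of the arm, the fingers and bar below 0.1 N and y of handle in the frame of sector below 0 m), for 0.2 s.
2. the lever is held past its third click and short of the fourth (x of bar_mid in the frame of seat between -0.006 and 0.006 m and y of bar_mid in the frame of seat between -0.015 and 0.015 m and z of bar_mid in the frame of seat between 0.005 and 0.011 m and angle between the x axis of bar and the y axis of rig, either way round below 0.08 rad and angle between bar's own z axis and vertical below 0.1 rad and linear speed of bar below 0.03 m/s and y of handle in the frame of sector between 0.0589 and 0.0764 m and x of handle in the frame of sector above 0.03 m and contact force between the fingers and lever above 0.4 N), for 0.5 s.
At the end, for the whole second after the job is handed in: The bar lies at rest in the notches (within 6 mm across, 15 mm of centred, 3 mm of height, 0.08 rad), untouched by the robot; the lever's arm stands between third and fourth pin (0.63 to 0.87 rad past the first pin) at rest and the fingers still bear on it (over 0.4 N) (all of step 2 and contact force between each of the arm, the fingers and bar below 0.1 N and velocity of joint lever between -0.15 and 0.15 rad/s); the arm keeps its last pose, push and grip.
It fails at once if the lever goes over the fourth click (y of handle in the frame of sector above 0.0802 m).
It fails at once if the bar is dropped (falls free faster than 0.5 m/s, about 13 mm) (linear speed of bar above 0.5 m/s and contact force between the fingers and bar below 0.1 N).
It fails at once if another thing on the plate is shifted by more than 20 mm (distance of any of block, core_a, core_b, cap, gauge_base, stylus from where it was at the start of the episode above 0.02 m).
It also fails if it takes over 69 s, if anything falls off the work surface, if the arm or the gripper's body presses on something with over 40 N, if the wrist force passes 120 N, or if a joint passes its speed limit or range.

## Working session

There is one attempt and no reset: what is moved stays moved. The work goes in short steps, Python scripts to look and compute and a tool call to move; the robot and the scene stay as the last step left them, time stands still between calls to the robot, and variables do not carry over. Pictures are saved under pics/ and viewed, at most 10 in all, crops included, and the job is handed in when it is done.

Besides the shell and the picture viewer there is one more tool, called in YAML: its name, and indented under it one key for each argument. jog_arm: Moves the arm, as the interface text tells. Its arguments: {"type":"object","properties":{"rows":{"type":"array","items":{"type":"array"}},"squeeze":{"type":"number"}},"required":["rows"]}

```bash
ls; mkdir -p pics; cat > h.py <<'E'
from station import *
import numpy as np, cv2
from scipy.spatial.transform import Rotation as R
def cam(name):
    o=get_obs(); c=camera(name)
    if name=="wrist":
        T=np.eye(4);T[:3,:3]=R.from_euler('xyz',o['eef_rot']).as_matrix();T[:3,3]=o['ee_pos']
        c['W']=T@np.array(c['T_tool_cam'])
    else: c['W']=np.array(c['world_from_camera'])
    return c
def cloud(c):
    z=c['range_z'];h,w=z.shape;u,v=np.meshgrid(np.arange(w),np.arange(h));K=np.array(c['K'])
    P=np.stack([(u-K[0,2])/K[0,0]*z,-(v-K[1,2])/K[1,1]*z,-z],-1)
    X=P@c['W'][:3,:3].T+c['W'][:3,3]; X[z==0]=np.nan; return X
def ray(c,at,zw):
    K=np.array(c['K']);d=c['W'][:3,:3]@np.array([(at[0]*640-K[0,2])/K[0,0],-(at[1]*480-K[1,2])/K[1,1],-1]);o=c['W'][:3,3]
    return o+d*(zw-o[2])/d[2]
def save(c,n,im=None): cv2.imwrite('pics/'+n,cv2.cvtColor(c['image'] if im is None else im,cv2.COLOR_RGB2BGR))
E
python3 - <<'E'
from h import *
np.set_printoptions(precision=4,suppress=True)
hts=dict(bar=0,seat=.08,pivot=.045,handle=.1,first_pin=.058,sensor_top=.062,block=0,core_a=0,cap=0,gauge_base=0,stylus=0,rig=0)
for n in('scene','side'):
    c=cam(n);save(c,n+'0.png');np.savez(n+'0.npz',X=cloud(c),im=c['image'])
    print(n,list(c.keys()),c['W'][:3,3])
    for k,z in hts.items():
        for r in spot_point(k,c)[:3]:
            print(k,round(r['p'],2),np.array(r['at'])*[640,480],ray(c,r['at'],z))
print(get_obs())
E
```

```text
pics
scene ['image', 'range_z', 'K', 'world_from_camera', 'shot', 'W'] [ 0.8848 -0.5319  0.9114]
bar 0.98 [393.408 141.216] [0.4675 0.465  0.    ]
bar 0.72 [369.472 187.296] [0.4962 0.2827 0.    ]
bar 0.61 [312.512 141.504] [0.2858 0.3518 0.    ]
seat 0.91 [392.832 260.496] [0.668  0.0579 0.08  ]
seat 0.73 [367.424 185.28 ] [0.5234 0.2143 0.08  ]
pivot 0.7 [349.312 263.28 ] [0.586  0.0293 0.045 ]
handle 0.65 [326.912 211.92 ] [0.498  0.0837 0.1   ]
first_pin 0.71 [334.08  244.512] [0.5389 0.046  0.058 ]
sensor_top 0.58 [390.016 267.312] [0.6663 0.0526 0.062 ]
block 0.96 [249.216 388.992] [ 0.5588 -0.2831  0.    ]
core_a 0.56 [299.2 465.6] [ 0.7104 -0.3455  0.    ]
core_a 0.55 [445.888 243.792] [0.7262 0.218  0.    ]
core_a 0.44 [204.928 300.096] [ 0.3654 -0.1788  0.    ]
cap 0.61 [293.184 193.104] [ 0.3486  0.1686 -0.    ]
gauge_base 0.9 [297.088 468.288] [ 0.7098 -0.3509  0.    ]
stylus 0.5 [351.104 412.704] [ 0.7389 -0.2228  0.    ]
side ['image', 'range_z', 'K', 'world_from_camera', 'shot', 'W'] [0.0101 0.8493 1.1536]
bar 0.81 [271.488 323.808] [0.5002 0.2872 0.    ]
bar 0.59 [330
[... 509 characters left out ...]
2164 0.    ]
stylus 0.6 [333.504 160.608] [ 0.7079 -0.34    0.    ]
stylus 0.57 [307.392 178.8  ] [ 0.7296 -0.2164  0.    ]
stylus 0.49 [314.496 246.   ] [0.5532 0.0096 0.    ]
rig 0.96 [289.984 246.288] [0.6108 0.0494 0.    ]
{'time_s': 1.3, 'qpos': array([ 1.1904,  0.2999,  1.521 ,  0.    ,  1.3207, -0.0666]), 'joint_vel': array([ 0.0004, -0.0007,  0.0006,  0.001 ,  0.0005, -0.0007]), 'tau': array([  0.0029, -53.1663, -35.292 ,   0.0709,   0.0213,   0.    ]), 'ee_pos': array([0.1698, 0.5231, 0.2055]), 'eef_rot': array([ 3.1415, -0.    ,  2.8278]), 'force': array([ 0.5494, -0.628 ,  0.2408]), 'moment': array([-0.0055,  0.0444,  0.0086]), 'grip_force': 0.0, 'grip_width': 0.09404497374280324}
```

View pics/scene0.png

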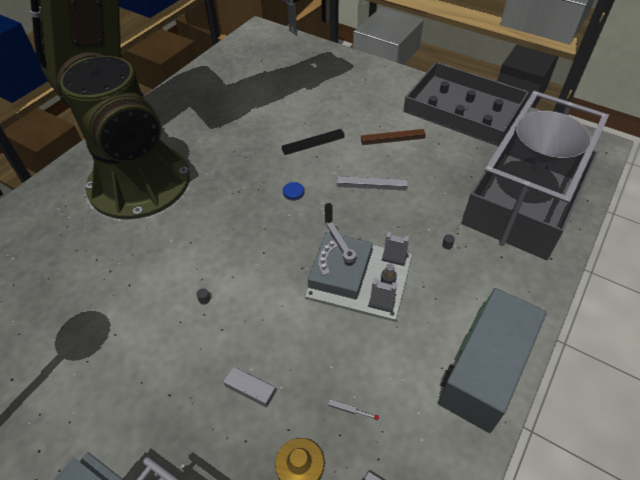

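```bash
python3 - <<'E'
import cv2
a=cv2.imread('pics/scene0.png')[90:230,240:450]
cv2.imwrite('pics/cropbar.png',cv2.resize(a,None,fx=3.8,fy=3.8,interpolation=cv2.INTER_CUBIC))
E
```

```text
(no output)
```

View pics/cropbar.png

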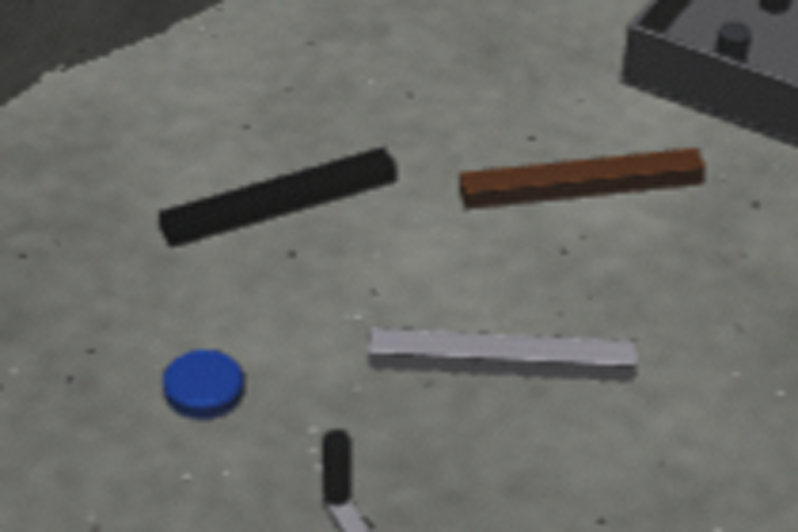

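The crop shows three bar-like things: black at (313,141), brown at (393,137) and bright plain steel at (372,184) in the scene picture. The steel one fits: plain steel, long and thin, and the short block is on the other side at (249,386). The lever handle is at (328,212) and the pivot at (349,257).

```bash
python3 - <<'E'
from h import *
np.set_printoptions(precision=4,suppress=True)
def rect(P):
    r=cv2.minAreaRect((P[:,:2]*1000).astype(np.float32));return r
for n in('scene','side'):
    d=np.load(n+'0.npz');X=d['X'].reshape(-1,3);im=d['im'].reshape(-1,3).astype(int)
    def sel(x0,x1,y0,y1,z0,z1): return X[(X[:,0]>x0)&(X[:,0]<x1)&(X[:,1]>y0)&(X[:,1]<y1)&(X[:,2]>z0)&(X[:,2]<z1)]
    b=sel(.38,.62,.22,.34,.011,.022); print(n,'bar',len(b),np.median(b[:,2]),rect(b),'mean',b.mean(0))
    base=sel(.42,.78,-.1,.2,.009,.015);print('base',len(base),rect(base),np.median(base[:,2]))
    t=sel(.55,.78,-.1,.2,.083,.095);print('supp tops',len(t))
    if len(t)>8:
        lab=cv2.kmeans(t.astype(np.float32),2,None,(3,50,1e-6),5,cv2.KMEANS_PP_CENTERS)[1].ravel()
        for i in(0,1):print(rect(t[lab==i]),t[lab==i].mean(0))
    h=sel(.42,.78,-.1,.2,.041,.049);print('housing',len(h),rect(h))
    hub=sel(.5,.65,-.05,.12,.072,.08);print('hub',len(hub),rect(hub))
    ht=sel(.42,.56,.0,.16,.105,.125);print('post',len(ht),rect(ht),ht.mean(0), ht[:,2].max())
    a=sel(.42,.62,-.03,.14,.06,.071);print('arm',len(a),a.mean(0))
E
```

```text
scene bar 555 0.01620354008362046 ((497.7159729003906, 290.4623718261719), (169.80145263671875, 28.889408111572266), 27.540441513061523) mean [0.4997 0.289  0.0161]
base 1901 ((608.0736083984375, 37.580238342285156), (190.1975555419922, 171.95962524414062), 15.385045051574707) 0.012319017405627908
supp tops 146
((681.2314453125, -3.426288604736328), (46.0997314453125, 17.558273315429688), 15.582348823547363) [ 0.6823 -0.0051  0.0876]
((650.0883178710938, 111.40151977539062), (45.81262969970703, 16.31200408935547), 17.37493324279785) [0.6512 0.1105 0.0875]
housing 2223 ((602.4796142578125, 36.27759552001953), (178.57884216308594, 133.69052124023438), 14.574535369873047)
hub 173 ((578.2391357421875, 95.30372619628906), (117.47416687011719, 107.93495178222656), 54.06340026855469)
post 70 ((500.85162353515625, 85.55408477783203), (14.50511646270752, 16.681310653686523), 31.134105682373047) [0.5017 0.0837 0.1154] 0.12250565398525637
arm 185 [0.5515 0.0489 0.0682]
side bar 562 0.016288372715127952 ((497.03240966796875, 290.01727294921875), (169.44044494628906, 25.797447204589844), 27.64068603515625) mean [0.4961 0.2908 0.0163]
base 700 ((606.5, 37.70722198486328), (238.9857177734375, 301.84869384765625), 75.03254699707031) 0.012270128187435447
supp tops 80
((650.246826171875, 112.26666259765625), (47.73429489135742, 18.94700050354004), 19.247886657714844) [0.6482 0.1126 0.0878]
((682.759765625, -3.3626632690429688), (46.9189338684082, 21.24114227294922), 16.18617820739746) [ 0.6818 -0.0028  0.0873]
housing 953 ((601.6503295898438, 36.10533905029297), (177.19606018066406, 139.96856689453125), 15.069986343383789)
hub 103 ((583.2798461914062, 64.34358215332031), (150.80474853515625, 86.24270629882812), 11.082764625549316)
post 44 ((500.2961730957031, 86.6825180053711), (13.014734268188477, 18.91421127319336), 33.54369354248047) [0.4993 0.0882 0.116 ] 0.12272873484154467
arm 97 [0.5476 0.0547 0.0678]
```

jog_arm:
  rows:
    - [[0,0,0],-6.5,0.05]
    - [[0,0,0],-6.5,0.05]
    - [[0,0,0],-6.5,0.05]
    - [[0,0,0],-6.5,0.05]
    - [[0,0,0],-6.5,0.05]
    - [[0,0,0],-6.5,0.05]
    - [[0,0,0],-6.6,0.05]
  squeeze: 40

```text
time_s: 1.88
ee_pos: [0.1698, 0.5231, 0.2054]
eef_rot: [-3.142, -0.0, -2.654]
force: [1.1, 0.2, 1.6]
grip_width: 0.0517
grip_force: 0.0
```

jog_arm:
  rows:
    - [[-0.015,-0.03,0],0,0.05]
    - [[-0.015,-0.03,0],0,0.05]
    - [[-0.015,-0.03,0],0,0.05]
    - [[-0.015,-0.03,0],0,0.05]
    - [[-0.015,-0.03,0],0,0.05]
    - [[-0.015,-0.03,0],0,0.05]
    - [[-0.015,-0.03,0.01],0,0.05]
    - [[-0.015,-0.03,0.01],0,0.05]
    - [[-0.015,-0.03,0.01],0,0.05]
    - [[-0.015,-0.03,0.01],0,0.05]
    - [[-0.015,-0.03,0.01],0,0.05]
    - [[-0.015,-0.028,0.01],0,0.05]

```text
time_s: 2.88
ee_pos: [0.4965, 0.288, 0.145]
eef_rot: [-3.142, 0.0, -2.66]
force: [0.6, 0.8, -1.0]
grip_width: 0.0502
grip_force: 0.0
```

jog_arm:
  rows:
    - [[0,0,0],0,0.05]
    - [[0,0,0],0,0.05]
    - [[0,0,0],0,0.05]

```text
time_s: 3.13
ee_pos: [0.4949, 0.2896, 0.1456]
eef_rot: [3.141, -0.0, -2.66]
force: [-0.4, -0.2, 0.1]
grip_width: 0.0502
grip_force: 0.0
```

```bash
python3 - <<'E'
from h import *
np.set_printoptions(precision=4,suppress=True)
o=get_obs();print(o['ee_pos'],np.degrees(o['eef_rot']),o['qpos'])
c=cam('wrist');save(c,'w1.png');X=cloud(c).reshape(-1,3)
b=X[(X[:,0]>.36)&(X[:,0]<.64)&(X[:,1]>.2)&(X[:,1]<.36)&(X[:,2]>.011)&(X[:,2]<.022)]
print(len(b),cv2.minAreaRect((b[:,:2]*1000).astype(np.float32)),b.mean(0))
E
```

```text
[0.4949 0.2896 0.1456] [ 179.9905   -0.0033 -152.3884] [ 0.4655  0.4055  1.5225  0.0002  1.2137 -1.5872]
4194 ((496.31109619140625, 290.238037109375), (168.8502960205078, 22.028339385986328), 27.51068115234375) [0.4909 0.2875 0.0161]
```

jog_arm:
  rows:
    - [[-0.001,0,0.02],0,0.05]
    - [[-0.001,0,0.02],0,0.05]
    - [[0,0,0.02],0,0.05]
    - [[0,0,0.02],0,0.05]
    - [[0,0,0.02],0,0.05]
    - [[0,0,0.015],0,0.05]
    - [[0,0,0.012],0,0.05]
    - [[0,0,0.008],0,0.05]
    - [[0,0,0.005],0,0.05]
    - [[0,0,0.002],0,0.05]
    - [[0,0,0],0,0.05]
    - [[0,0,0],0,0.05]

```text
time_s: 4.18
ee_pos: [0.4973, 0.2905, 0.0042]
eef_rot: [-3.142, 0.001, -2.659]
force: [0.8, -0.3, 0.7]
grip_width: 0.0499
grip_force: 0.0
```

jog_arm:
  rows:
    - [[0,0,0],0,0.01]
    - [[0,0,0],0,0.01]
    - [[0,0,0],0,0.01]
    - [[0,0,0],0,0.01]
    - [[0,0,0],0,0.01]
    - [[0,0,0],0,0.01]
    - [[0,0,0],0,0.01]
    - [[0,0,0],0,0.01]
  squeeze: 45

```text
time_s: 4.85
ee_pos: [0.4971, 0.2904, 0.0036]
eef_rot: [3.142, 0.0, -2.66]
force: [-1.2, 0.4, 2.9]
grip_width: 0.0214
grip_force: 45.0
```

jog_arm:
  rows:
    - [[0,0,-0.003],0,0.01]
    - [[0,0,-0.006],0,0.01]
    - [[0,0,-0.012],0,0.01]
    - [[0,0,-0.018],0,0.01]
    - [[0,0,-0.02],0,0.01]
    - [[0,0,-0.02],0,0.01]
    - [[0,0,-0.02],0,0.01]
    - [[0,0,-0.02],0,0.01]
    - [[0,0,-0.015],0,0.01]
    - [[0,0,-0.01],0,0.01]
    - [[0,0,-0.005],2,0.01]
    - [[0,0,0],4,0.01]

```text
time_s: 5.85
ee_pos: [0.4973, 0.2904, 0.1542]
eef_rot: [3.141, 0.002, -2.765]
force: [0.1, 0.4, -3.6]
grip_width: 0.0216
grip_force: 45.0
```

jog_arm:
  rows:
    - [[0,0,0],6,0.01]
    - [[0,0,0],7,0.01]
    - [[0,0,0],7,0.01]
    - [[0,0,0],7,0.01]
    - [[0,0,0],7,0.01]
    - [[0,0,0],7,0.01]
    - [[0,0,0],7,0.01]
    - [[0,0,0],7,0.01]
    - [[0,0,0],7,0.01]
    - [[0,0,0],7,0.01]
    - [[0,0,0],7,0.01]
    - [[0,0,0],7,0.01]

```text
time_s: 6.85
ee_pos: [0.4968, 0.2902, 0.1526]
eef_rot: [-3.141, 0.0, 2.064]
force: [-0.3, 0.3, -4.3]
grip_width: 0.0214
grip_force: 45.0
```

jog_arm:
  rows:
    - [[0,0,0],7,0.01]
    - [[0,0,0],4,0.01]
    - [[0,0,0],2,0.01]
    - [[0,0,0],0.3,0.01]
    - [[0,0,0],0,0.01]
    - [[0,0,0],0,0.01]

```text
time_s: 7.35
ee_pos: [0.4969, 0.2903, 0.1525]
eef_rot: [-3.141, 0.0, 1.84]
force: [-0.2, 0.6, -3.9]
grip_width: 0.0215
grip_force: 45.0
```

jog_arm:
  rows:
    - [[-0.008,0.003,0],0,0.01]
    - [[-0.018,0.006,0],0,0.01]
    - [[-0.027,0.01,0],0,0.01]
    - [[-0.03,0.011,0],0,0.01]
    - [[-0.03,0.011,0],0,0.01]
    - [[-0.03,0.011,0],0,0.01]
    - [[-0.03,0.011,0],0,0.01]
    - [[-0.03,0.011,0],0,0.01]
    - [[-0.027,0.01,0],0,0.01]
    - [[-0.022,0.008,0],0,0.01]
    - [[-0.014,0.005,0],0,0.01]
    - [[-0.007,0.003,0],0,0.01]

```text
time_s: 8.35
ee_pos: [0.6664, 0.0508, 0.152]
eef_rot: [-3.141, 0.0, 1.837]
force: [-0.1, 0.3, -3.6]
grip_width: 0.0217
grip_force: 45.0
```

jog_arm:
  rows:
    - [[0,0,0],0,0.01]
    - [[0,0,0],0,0.01]
    - [[0,0,0],0,0.01]
    - [[0,0,0],0,0.01]

```text
time_s: 8.68
ee_pos: [0.6652, 0.0544, 0.1526]
eef_rot: [3.142, -0.0, 1.84]
force: [0.9, 0.0, -3.7]
grip_width: 0.0219
grip_force: 45.0
```

```bash
python3 - <<'E'
from h import *
np.set_printoptions(precision=4,suppress=True)
o=get_obs();print(o['ee_pos'],np.degrees(o['eef_rot']))
c=cam('wrist');save(c,'w2.png');X=cloud(c);np.savez('w2.npz',X=X,im=c['image']);X=X.reshape(-1,3)
a=np.radians(15.3);ex=np.array([np.cos(a),np.sin(a)]);ey=np.array([-ex[1],ex[0]])
s=np.array([.6658,.0538]);U=(X[:,:2]-s)@ex;V=(X[:,:2]-s)@ey;Z=X[:,2]
for sg in(1,-1):
    m=(abs(V*sg-.06)<.012)&(abs(U)<.04)&(Z>.084)&(Z<.092)
    P=X[m];print(sg,len(P),cv2.minAreaRect((P[:,:2]*1000).astype(np.float32)) if len(P)>9 else '', 'U',np.percentile(U[m],[1,99]) if m.any() else '','neg max',U[m&(U<0)].max() if (m&(U<0)).any() else '',U[m&(U>0)].min() if (m&(U>0)).any() else '')
    m=(abs(V*sg-.06)<.005)&(abs(U)<.02)&(Z>.074)&(Z<.084);print('floor',m.sum(),np.percentile(U[m],[1,99]) if m.any() else '')
b=X[(Z>.155)&(Z<.175)&(abs(U)<.03)&(abs(V)<.1)];print('bar',len(b),cv2.minAreaRect((b[:,:2]*1000).astype(np.float32)) if len(b)>9 else '',b[:,2].mean())
p=spot_point('first_pin',c)
for r in p[:2]:
    q=ray(c,r['at'],.058);print(r['p'],np.array(r['at'])*[640,480],q)
E
```

```text
[0.6652 0.0544 0.1526] [179.9988  -0.0061 105.3958]
1 397 ((648.6829833984375, 111.51454162597656), (45.9437255859375, 13.207773208618164), 15.369565963745117) U [-0.024   0.0216] neg max -0.016807993554559017 0.01576694808610223
floor 0 
-1 82 ((681.0230102539062, -3.861429214477539), (35.75368881225586, 13.796170234680176), 15.830326080322266) U [-0.0184  0.0174] neg max -0.01655506638963274 0.015617580629118884
floor 0 
bar 11895 ((666.0792846679688, 55.82229232788086), (45.13166427612305, 170.63247680664062), 22.53232192993164) 0.16508087947860745
0.59 [157.184 203.52 ] [0.5316 0.0489 0.058 ]
```

View pics/w2.png

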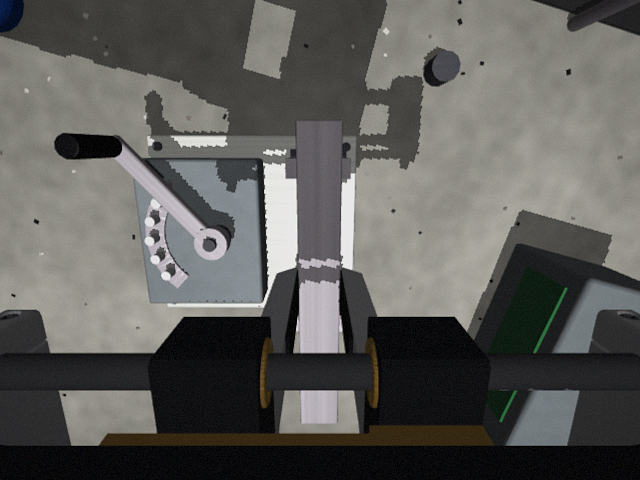

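The picture shows the bar held centrally over the two supports, the lever arm at rest with its handle at (85,147), and five pins from (155,205) to (166,275), the first topmost. Alignment agrees to under 1 mm, so I lower it.

jog_arm:
  rows:
    - [[0,0,0.005],0,0.01]
    - [[0,0,0.01],0,0.01]
    - [[0,0,0.012],0,0.01]
    - [[0,0,0.012],0,0.01]
    - [[0,0,0.01],0,0.01]
    - [[0,0,0.007],0,0.01]
    - [[0,0,0.004],0,0.01]
    - [[0,0,0.003],0,0.01]
    - [[0,0,0.002],0,0.01]
    - [[0,0,0.001],0,0.01]
    - [[0,0,0.001],0,0.01]
    - [[0,0,0],0,0.01]

```text
time_s: 9.78
ee_pos: [0.6657, 0.0534, 0.0857]
eef_rot: [3.141, 0.0, 1.838]
force: [0.4, -0.1, -3.0]
grip_width: 0.0214
grip_force: 45.0
```

jog_arm:
  rows:
    - [[0,0,0.001],0,0.01]
    - [[0,0,0],0,0.01]
    - [[0,0,0],0,0.01]

```text
time_s: 10.03
ee_pos: [0.6656, 0.0535, 0.0845]
eef_rot: [3.141, 0.0, 1.838]
force: [-0.7, 0.1, -3.5]
grip_width: 0.0212
grip_force: 45.0
```

jog_arm:
  rows:
    - [[0,0,0.0005],0,0.01]
    - [[0,0,0.0005],0,0.01]
    - [[0,0,0],0,0.01]
    - [[0,0,0],0,0.01]

```text
time_s: 10.37
ee_pos: [0.6656, 0.0534, 0.0836]
eef_rot: [3.141, 0.0, 1.838]
force: [-0.1, 0.2, -2.7]
grip_width: 0.0214
grip_force: 45.0
```

jog_arm:
  rows:
    - [[0,0,0.0005],0,0.01]
    - [[0,0,0],0,0.01]
    - [[0,0,0],0,0.01]

```text
time_s: 10.62
ee_pos: [0.6657, 0.0534, 0.0836]
eef_rot: [3.141, 0.0, 1.838]
force: [-4.3, -0.0, 5.8]
grip_width: 0.0217
grip_force: 45.0
```

Seated (contact force is upward), so I release and rise.

jog_arm:
  rows:
    - [[0,0,0],0,0.025]
    - [[0,0,0],0,0.03]
    - [[0,0,0],0,0.04]
    - [[0,0,0],0,0.05]
    - [[0,0,0],0,0.05]
    - [[0,0,0],0,0.05]
    - [[0,0,0],0,0.05]

```text
time_s: 11.2
ee_pos: [0.6656, 0.0535, 0.0829]
eef_rot: [3.142, -0.0, 1.838]
force: [0.4, 0.4, -0.7]
grip_width: 0.0498
grip_force: 0.0
```

jog_arm:
  rows:
    - [[0,0,-0.005],0,0.05]
    - [[0,0,-0.01],0,0.05]
    - [[0,0,-0.02],0,0.05]
    - [[0,0,-0.025],0,0.05]
    - [[0,0,-0.025],0,0.05]
    - [[0,0,-0.025],0,0.05]
    - [[0,0,-0.015],0,0.05]
    - [[0,0,-0.005],0,0.05]
    - [[0,0,0],0,0.05]
    - [[0,0,0],0,0.05]
    - [[0,0,0],0,0.05]
    - [[0,0,0],0,0.05]

```text
time_s: 12.2
ee_pos: [0.6652, 0.0534, 0.2116]
eef_rot: [-3.14, -0.0, 1.838]
force: [-0.1, 0.2, 0.7]
grip_width: 0.05
grip_force: 0.0
```

```bash
python3 - <<'E'
from h import *
np.set_printoptions(precision=4,suppress=True)
o=get_obs();print(o['time_s'],o['ee_pos'],np.degrees(o['eef_rot']))
c=cam('wrist');save(c,'w3.png');X=cloud(c);np.savez('w3.npz',X=X,im=c['image'])
for r in spot_point('first_pin',c)[:2]: print(r['p'],np.array(r['at'])*[640,480],ray(c,r['at'],.058))
a=np.radians(15.35);ex=np.array([np.cos(a),np.sin(a)]);ey=np.array([-ex[1],ex[0]])
s=np.array([.6653,.0538]);Y=X.reshape(-1,3);U=(Y[:,:2]-s)@ex;V=(Y[:,:2]-s)@ey;Z=Y[:,2]
m=(Z>.092)&(Z<.101)&(abs(U)<.03)&(abs(V)<.1);b=Y[m]
print('bar',m.sum(),b[:,2].mean(),cv2.minAreaRect((b[:,:2]*1000).astype(np.float32)))
k=(Z>.084)&(Z<.091)&(abs(U)<.03)&(abs(V)<.08)
for sg in(1,-1):
    q=Y[k&(V*sg>0)]
    if len(q)>9:print('sup',len(q),cv2.minAreaRect((q[:,:2]*1000).astype(np.float32)))
# pins: points around z .058
piv=s-.085*ex; D=Y[:,:2]-piv; r=np.hypot(*D.T); th=(np.arctan2(D[:,1],D[:,0])-a)%(2*np.pi)
m=(abs(r-.055)<.007)&(Z>.053)&(Z<.062)&(th>2.2)&(th<4.4)
h,e=np.histogram(th[m],bins=np.arange(2.3,4.3,.03));print(piv,m.sum());print(list(zip(e.round(2),h)))
m=(Z>.112)&(r>.08)&(r<.12)&(th>2)&(th<3);print('post',Y[m].mean(0),m.sum(),th[m].mean(),r[m].mean())
E
```

```text
12.2 [0.6652 0.0534 0.2116] [-179.8851   -0.0274  105.3209]
0.88 [184.384 192.   ] [0.5304 0.0496 0.058 ]
bar 4591 0.09600245371411996 ((665.2139282226562, 54.211673736572266), (22.05928611755371, 169.26763916015625), 15.260550498962402)
sup 340 ((648.5712890625, 111.31069946289062), (45.33518600463867, 12.939876556396484), 15.22536563873291)
sup 286 ((680.0824584960938, -4.424882888793945), (46.019256591796875, 14.756823539733887), 15.144556045532227)
[0.5833 0.0313] 319
[(np.float64(2.3), np.int64(0)), (np.float64(2.33), np.int64(0)), (np.float64(2.36), np.int64(0)), (np.float64(2.39), np.int64(0)), (np.float64(2.42), np.int64(0)), (np.float64(2.45), np.int64(0)), (np.float64(2.48), np.int64(1)), (np.float64(2.51), np.int64(9)), (np.float64(2.54), np.int64(14)), (np.float64(2.57), np.int64(18)), (np.float64(2.6), np.int64(9)), (np.float64(2.63), np.int64(2)), (np.float64(2.66), np.int64(0)), (np.float64(2.69), np.int64(0)), (np.float64(2.72), np.int64(0)), (np.float64(2.75), np.int64(0)), (np.float64(2.78), np.int64(13)), (np.float64(2.81), np.int64(17)), (np.float64(2.84), np.int6
[... 937 characters left out ...]
, (np.float64(3.71), np.int64(15)), (np.float64(3.74), np.int64(15)), (np.float64(3.77), np.int64(13)), (np.float64(3.8), np.int64(5)), (np.float64(3.83), np.int64(0)), (np.float64(3.86), np.int64(0)), (np.float64(3.89), np.int64(0)), (np.float64(3.92), np.int64(0)), (np.float64(3.95), np.int64(0)), (np.float64(3.98), np.int64(0)), (np.float64(4.01), np.int64(0)), (np.float64(4.04), np.int64(0)), (np.float64(4.07), np.int64(0)), (np.float64(4.1), np.int64(0)), (np.float64(4.13), np.int64(0)), (np.float64(4.16), np.int64(0)), (np.float64(4.19), np.int64(0)), (np.float64(4.22), np.int64(0)), (np.float64(4.25), np.int64(0))]
post [0.5003 0.0864 0.1183] 400 2.2875176327525013 0.09976741338940512
```

View pics/w3.png

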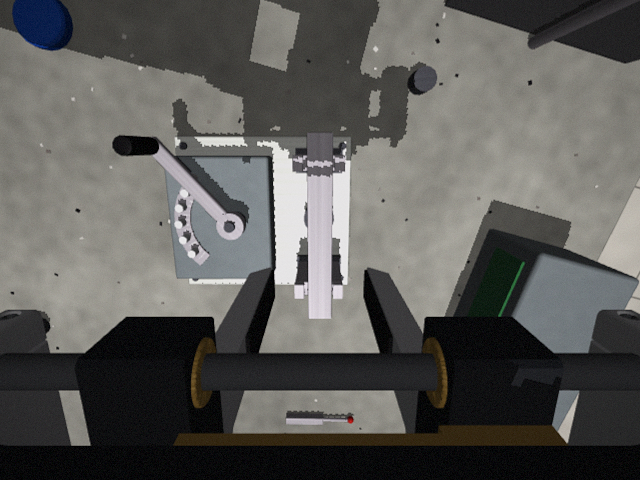

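The bar lies centred in both notches at (320,225) and top at z 96 mm. The lever is still at rest, handle at (130,146), with the first pin 0.25 rad past rest. Next I go to the handle.

jog_arm:
  rows:
    - [[0,0,0],-6,0.05]
    - [[0,0,0],-7,0.05]
    - [[0,0,0],-7,0.05]
    - [[0,0,0],-7,0.05]
    - [[0,0,0],-7,0.05]
    - [[0,0,0],-5.6,0.05]
    - [[0,0,0],-2,0.05]
    - [[0,0,0],0,0.05]

```text
time_s: 12.97
ee_pos: [0.6655, 0.0534, 0.2125]
eef_rot: [-3.141, -0.001, 2.566]
force: [-0.3, -0.1, 1.0]
grip_width: 0.05
grip_force: 0.0
```

jog_arm:
  rows:
    - [[0.01,-0.004,0],0,0.05]
    - [[0.0165,-0.007,0],0,0.05]
    - [[0.02,-0.008,0],0,0.05]
    - [[0.02,-0.008,0],0,0.05]
    - [[0.02,-0.008,0],0,0.05]
    - [[0.02,-0.008,0],0,0.05]
    - [[0.02,-0.008,0],0,0.05]
    - [[0.015,-0.006,0],0,0.05]
    - [[0.01,-0.004,0],0,0.05]
    - [[0.005,-0.002,0],0,0.05]
    - [[0,0,0],0,0.05]
    - [[0,0,0],0,0.05]

```text
time_s: 13.97
ee_pos: [0.5004, 0.086, 0.213]
eef_rot: [3.141, 0.0, 2.564]
force: [0.6, -0.1, -0.7]
grip_width: 0.0501
grip_force: 0.0
```

```bash
python3 - <<'E'
from h import *
np.set_printoptions(precision=4,suppress=True)
o=get_obs();print(o['time_s'],o['ee_pos'],np.degrees(o['eef_rot']),o['qpos'])
c=cam('wrist');save(c,'w4.png');Y=cloud(c).reshape(-1,3)
m=(Y[:,2]>.114)&(Y[:,2]<.125)&(np.hypot(Y[:,0]-.5,Y[:,1]-.086)<.025)
print(m.sum(),Y[m].mean(0) if m.any() else'')
for r in spot_point('handle',c)[:2]: print(r['p'],np.array(r['at'])*[640,480],ray(c,r['at'],.1))
E
```

```text
13.9667 [0.5004 0.086  0.213 ] [179.9887   0.0159 146.8824] [ 0.0981  0.1992  1.6286 -0.      1.3134 -0.8947]
283 [0.4982 0.0861 0.1187]
0.59 [315.008 233.808] [0.4988 0.0834 0.1   ]
```

jog_arm:
  rows:
    - [[0,0,0.01],0,0.05]
    - [[0,0,0.02],0,0.05]
    - [[0,0,0.02],0,0.05]
    - [[0,0,0.02],0,0.05]
    - [[0,0,0.02],0,0.05]
    - [[0,0,0.018],0,0.05]
    - [[0,0,0.012],0,0.05]
    - [[0,0,0.008],0,0.05]
    - [[0,0,0.004],0,0.05]
    - [[0,0,0],0,0.05]
    - [[0,0,0],0,0.05]

```text
time_s: 14.98
ee_pos: [0.5003, 0.0861, 0.0812]
eef_rot: [3.141, 0.0, 2.564]
force: [-0.3, 0.2, 0.7]
grip_width: 0.0498
grip_force: 0.0
```

jog_arm:
  rows:
    - [[0,0,0],0,0.03]
    - [[0,0,0],0,0.02]
    - [[0,0,0],0,0.014]
    - [[0,0,0],0,0.01]
    - [[0,0,0],0,0.01]
    - [[0,0,0],0,0.01]
    - [[0,0,0],0,0.01]
    - [[0,0,0],0,0.01]
  squeeze: 30

```text
time_s: 15.65
ee_pos: [0.4997, 0.0854, 0.0811]
eef_rot: [-3.14, -0.0, 2.564]
force: [-4.3, -5.4, 3.7]
grip_width: 0.0157
grip_force: 30.0
```

jog_arm:
  rows:
    - [[-0.0001,-0.005,0],-2.865,0.01]
    - [[-0.0001,-0.005,0],-2.865,0.01]
    - [[-0.0001,-0.005,0],-2.865,0.01]
    - [[-0.0001,-0.005,0],-2.865,0.01]
    - [[-0.0001,-0.005,0],-2.865,0.01]
    - [[-0.0001,-0.005,0],-2.865,0.01]
    - [[-0.0001,-0.005,0],-2.865,0.01]
    - [[-0.0001,-0.005,0],-2.865,0.01]
    - [[-0.0001,-0.005,0],-2.865,0.01]
    - [[-0.0001,-0.005,0],-2.865,0.01]
    - [[0,0,0],0,0.01]

```text
time_s: 16.57
ee_pos: [0.4839, 0.0396, 0.0811]
eef_rot: [3.14, 0.0, 3.067]
force: [-0.6, 7.1, 1.6]
grip_width: 0.0152
grip_force: 30.0
```

```bash
cat > st.py <<'E'
from h import *
o=get_obs();p=np.array([.5833,.0313]);d=o['ee_pos'][:2]-p
th=np.arctan2(d[1],d[0])%(2*np.pi)
f=o['force'][:2];er=d/np.hypot(*d);et=np.array([-er[1],er[0]])
print('t',o['time_s'],'pos',o['ee_pos'],'r',np.hypot(*d),'lever',th-2.568,'past pin1',th-.268-2.548,'yaw-th deg',np.degrees((o['eef_rot'][2]-th+np.pi)%(2*np.pi)-np.pi),'f r,t',f@er,f@et,o['grip_width'],o['grip_force'])
E
python3 st.py
```

```text
t 16.5667 pos [0.48386904 0.03959507 0.08108117] r 0.09977636751326503 lever 0.4903599924137638 past pin1 0.24235999241376405 yaw-th deg 0.4985883138602747 f r,t 1.1484002982545745 -7.0295965573129235 0.015191810001947149 30.00104784965515
```

jog_arm:
  rows:
    - [[-0.0001,-0.005,0],-2.865,0.01]
    - [[-0.0001,-0.005,0],-2.865,0.01]
    - [[-0.0001,-0.005,0],-2.865,0.01]
    - [[-0.0001,-0.005,0],-2.865,0.01]
    - [[-0.0001,-0.005,0],-2.865,0.01]
    - [[-0.0001,-0.005,0],-2.865,0.01]
    - [[-0.0001,-0.005,0],-2.865,0.01]
    - [[-0.0001,-0.004,0],-2.3,0.01]
    - [[0,-0.003,0],-1.7,0.01]
    - [[0,-0.002,0],-1.2,0.01]
    - [[0,0,0],0,0.01]
    - [[0,0,0],0,0.01]

```text
time_s: 17.57
ee_pos: [0.4899, -0.0038, 0.081]
eef_rot: [3.142, 0.0, -2.779]
force: [-1.1, 2.1, 2.4]
grip_width: 0.0156
grip_force: 30.0
```

```bash
python3 st.py
```

```text
t 17.5667 pos [ 0.48994841 -0.00384341  0.0810483 ] r 0.09974757702390553 lever 0.9336452425332866 past pin1 0.6856452425332868 yaw-th deg 0.1579285136482233 f r,t 0.29253549625862374 -2.3233777010384986 0.015595999333024932 30.000112652778625
```

The force dropped to 2 N, so the third pin was just passed. I nudge to mid-gap.

jog_arm:
  rows:
    - [[0,-0.002,0],-1.1,0.01]
    - [[0,-0.002,0],-1.1,0.01]
    - [[0,-0.002,0],-1.1,0.01]
    - [[0,0,0],0,0.01]
    - [[0,0,0],0,0.01]
    - [[0,0,0],0,0.01]
    - [[0,0,0],0,0.01]
    - [[0,0,0],0,0.01]
    - [[0,0,0],0,0.01]

```text
time_s: 18.32
ee_pos: [0.4922, -0.0092, 0.081]
eef_rot: [3.141, 0.0, -2.72]
force: [-1.9, 7.0, 3.4]
grip_width: 0.0157
grip_force: 30.0
```

```bash
python3 st.py; python3 - <<'E'
from h import *
np.set_printoptions(precision=4,suppress=True)
c=cam('scene')
Y=cloud(c).reshape(-1,3)
m=(Y[:,2]>.092)&(Y[:,2]<.1)&(abs(Y[:,0]-.6653)<.04)&(abs(Y[:,1]-.0538)<.1)
print(m.sum(),cv2.minAreaRect((Y[m][:,:2]*1000).astype(np.float32)),Y[m].mean(0))
im=c['image'][180:330,270:450];save(c,'fin.png',cv2.resize(im,None,fx=4,fy=4,interpolation=cv2.INTER_CUBIC))
E
```

```text
t 18.3167 pos [ 0.49216105 -0.00917779  0.08103452] r 0.09972341127928738 lever 0.9915566655724297 past pin1 0.7435566655724299 yaw-th deg 0.23333886950019542 f r,t -1.1012723545250191 -7.1519655956358905 0.01573099271039198 30.000517666339874
794 ((666.7898559570312, 54.25082015991211), (22.24026870727539, 173.06947326660156), 15.28828239440918) [0.6682 0.0493 0.0963]
```

View pics/fin.png

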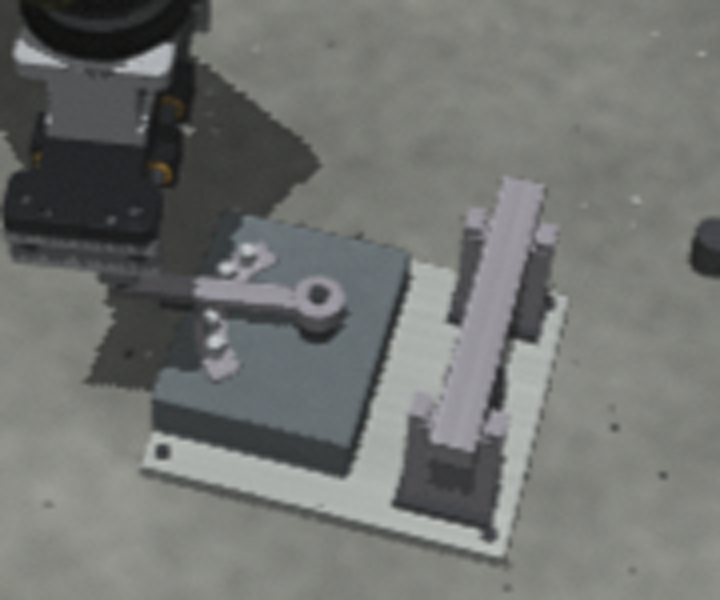

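The picture shows two pins still ahead of the arm, at (210,318) and (216,341). Two are visible behind it, at (228,266) and (247,250), and the third is hidden by the arm, so it stands in the gap after pin three. The bar sits in both notches.

```bash
python3 -c "
from station import *
print(hand_in())"
```

```text
the job is handed in; nothing more can be done
None
```

The steel bar lies centred in both notches and released, and the lever is held mid-gap, about 0.74 rad past the first pin (between the third and fourth); the job is handed in, though no verdict was returned.

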